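Hold the flip stop's hinge leaf in mesh on the saw fence

ROBOT

A 6-joint arm with a two-finger parallel gripper is mounted at the origin on the work surface. World frame = base frame: x ahead of the robot, y to its left, z up, the work surface at z = 0. Lengths are in m, angles in rad, forces in N, time in s.
With the tool pointing down it reaches from about 0.225 to 0.875 m from the base axis. Payload 3.4 kg.
Tool frame: the origin (TCP) lies at the very end of the fingers, on their centre line; the grasp point (between the pads) lies 19 mm behind it; z points along the fingers, y is the direction in which the jaws open and shut (so a half turn about z gives the same grasp; the last joint's range is limited). The gripper opens to 85 mm and grips with 20 to 120 N. Pads are 22 mm wide; open, the fingers measure 114 mm over their backs; the gripper's body (76 mm by 85 mm) begins 54 mm behind the grasp point. The pads swing forward as they close: fully open they stand 13 mm farther back than shut.
Start: joints at [-1.283, 0.276, 1.505, -0, 1.361, -0.121], TCP at [0.229, -0.528, 0.231] pointing down, gripper open.
Joint ranges: [-2.89, 2.89], [-0.75, 2.08], [0.22, 2.7], [-1.18, 4.32], [0.11, 2.71], [-2.7, 2.7]. Speed limits (rad/s): [2.57, 2.57, 3.14, 3.14, 3.14, 3.14].

INTERFACE

Orientations are given as a unit quaternion [w, x, y, z].
In Python, from rig import manip gives the robot as it stands. The module is installed in compiled form; this text tells all that it offers.
- The arm moves only by the tool carry_out, never from a script. Its argument "moves" is one flat list of numbers, 5 for each row, row after row: the opening in per cent of the stroke, from 0 (shut) to 100 (fully open), then the shift along the world's x, y, z in cm, then the turn about the world's z in rad. A call has exactly 10 rows; each row shifts and turns the commanded pose from where the row before left it; what a row does not reach is not made up. A row lasts 1/10 s, in which the tool goes at most 50 mm and 8.59 degrees, less where a joint would pass 70% of its speed; a pose out of reach is approached as far as the arm can. A call is refused whole if a number of a shift passes 5 or a number of a turn 0.15, either way. A call with a gripper value outside its range is refused whole. The fingers move at their own pace and stop on an object; "squeeze" is the grip in N (left out, the last holds). Time passes only in rows, so rows that do not move let the fingers close, or fill a call up. It gives the time, the measured TCP pose, the force and the opening at its end, in the units of the state.
- manip.get_state(): the state, without advancing time (a new reading comes with each control period).
- manip.get_image(name): name is "scene" or "top" or "wrist"; returns the picture (384x512x3 uint8, red, green, blue); there is no depth.
- manip.camera_info(name): a dict with "fov_y" (degrees; the focal length in pixels is half the picture's height over the tangent of half this angle, whatever the lens; pixels are square), "cx", "cy" (the principal point, pixels), "rvec" (rotation vector, rad) and "tvec" (3), from world to camera coordinates, as OpenCV has them; the wrist camera has in their place "hand_eye" (4x4, takes a point from camera to tool coordinates, whose origin is the TCP and whose axes are the flange's). Camera axes: x right, y down, z forward; pixel columns grow to the right and rows downward; lengths in m; the calibration is good to about 2 mm. A picture is of the moment at which its call begins: read the wrist's pose just before it. camera_info takes no time and is no camera call.
- manip.sign_off(): hands the job in, once; it reports no verdict.
The state is a dict: "clock": time; "qpos": joint angles; "qd": joint speeds; "effort": joint torques, N m; "position": TCP position; "ee_rot": TCP orientation; "contact_force": force on the tool from outside, world axes, zero at the start; "moment": the same for the moment, N m; "width": finger opening in m.
Only numpy, scipy, OpenCV 4.12 (cv2) and the standard library are available. Lean on these libraries where they do the work, as an engineer would, in place of code of your own. Each camera call takes 0.05 s, during which the arm holds its last target. There are 200 camera calls.

TASK

Pick up the wooden stop block with the single-knuckle steel hinge leaf and bring its knuckle between the two steel knuckles on the fence block, so that the holes of all three line up and a pin could be slid through. Do not force it, leave the brass-hinged block, pin, screwdriver and jar where they are, and finish while still holding the stop block still and upright there, in the gripper, off the bench.

Things in the scene. Friction and masses are not known exactly. Their poses are not given: they have to be found in the camera images.
- stop_block: loose wooden block, 170 to 350 g, upright on the bench left or right of the middle, 60 (its x) by 44 (its y) by 50 mm tall, grip it across the 44 mm. On its top a 4 mm steel hinge leaf (36 mm wide, screw heads 1 mm proud); one steel knuckle (hollow barrel along y, 24 mm outside, 14 mm hole, 28 mm long) stands out at mid +x side. Turned up to 40 degrees. Origin: centre of underside
- stop_block_hole (a point): centre of the stop block's knuckle hole, 47 mm along +x from the block's origin, 44 mm above its underside; axes as the block's, the hole runs along y
- fence: fixed light wooden block, 60 (its x) by 160 (its y) by 136 mm tall, blue brackets behind; on its top a 4 mm steel hinge leaf with two steel knuckles (24 mm outside, 14 mm hole, each 22 mm long along y) standing out from its -x side towards the robot; turned up to 20 degrees. Between them a 34 mm gap centred in y, open above, in front and below. Origin: centre of its underside
- fence_hole (a point): centre of the gap on the fence's hole axis: 44 mm along -x from the fence's origin, 130 mm above the bench, 14 mm before the fence's wooden face. Axes as the fence's, hole along y. When meshed, the stop block's x and y axes point as the fence's do and both hole centres coincide; the two wooden faces are then 31 mm apart
- brass_block: bystander: loose wooden block of the same size, but with a brass leaf and two narrow brass knuckles; does not fit. Origin: centre of the wooden block's underside
- pin: bystander: loose dark steel hinge pin, 8 mm thick, 100 mm long along its x with a 30 mm bent end, lying on the bench in front of the robot; origin near its middle, on the bench
- screwdriver: bystander: loose screwdriver with a yellow handle, 190 mm long, lying on the bench to the right of the fence; origin about its middle
- jar: bystander: closed glass jar, 64 mm diameter, 85 mm tall, on the bench to the left of the fence; origin at the centre of its underside

How it is judged:
By the outcome, as a careful person would: the job done as asked, in the order asked, and still so for the second after the job is handed in, while the arm keeps its last pose, push and grip.
It also fails if it takes over 38 s, if anything falls off the work surface, if the arm or the gripper's body presses on something with over 40 N, if the wrist force passes 120 N, or if a joint passes its speed limit or range.

## Working session

There is one attempt and no reset: what is moved stays moved. The work goes in short steps, Python scripts to look and compute and a tool call to move; the robot and the scene stay as the last step left them, time stands still between calls to the robot, and variables do not carry over. Pictures are saved under pics/ and viewed, about 8 in all and at most 12, crops included, and the job is handed in when it is done.

Besides the shell and the picture viewer there is one more tool, called after ">>>" as name(argument=value, ...), one argument or row to a line, values as JSON. carry_out: Moves the arm, as the interface text tells. Its arguments: {"type":"object","properties":{"moves":{"type":"array","items":{"type":"number"}},"squeeze":{"type":"number"}},"required":["moves"]}

```bash
mkdir -p pics; cat > h.py <<'E'
import numpy as np, cv2
from rig import manip
def info(n):
    c=manip.camera_info(n); f=192/np.tan(np.radians(c["fov_y"])/2)
    return c,np.array([[f,0,c["cx"]],[0,f,c["cy"]],[0,0,1.]])
def snap(n,name):
    im=manip.get_image(n); cv2.imwrite(f"pics/{name}.png",im[:,:,::-1]); return im
def quatR(q):
    from scipy.spatial.transform import Rotation as R
    return R.from_quat([q[1],q[2],q[3],q[0]]).as_matrix()
def extr(n,st=None):
    c,K=info(n)
    if n!="wrist": return K,cv2.Rodrigues(np.array(c["rvec"],float))[0],np.array(c["tvec"],float).ravel()
    T=np.eye(4);T[:3,:3]=quatR(st["ee_rot"]);T[:3,3]=st["position"]
    W=np.linalg.inv(T@np.array(c["hand_eye"])); return K,W[:3,:3],W[:3,3]
def proj(E,P):
    K,R,t=E; p=(np.atleast_2d(P)@R.T+t)@K.T; return p[:,:2]/p[:,2:]
def back(E,uv,z):
    K,R,t=E; uv=np.atleast_2d(uv); d=np.c_[uv,np.ones(len(uv))]@np.linalg.inv(K).T@R; c=-R.T@t
    return c+d*((z-c[2])/d[:,2])[:,None]
E
python3 - <<'E'
from h import *
for n in("scene","top"):
    snap(n,n+"0"); c=manip.camera_info(n); print(c); E=extr(n); print(-E[1].T@E[2])
st=manip.get_state();print(st); print(manip.camera_info("wrist"))
a=cv2.imread("pics/top0.png");cv2.imwrite("pics/top0b.png",cv2.resize(a,(800,600),interpolation=cv2.INTER_CUBIC))
E
```

```text
{'fov_y': 47.88877846583519, 'cx': 255.54166313636205, 'cy': 184.74569209973225, 'rvec': array([ 1.71994564,  2.11476154, -0.61787156]), 'tvec': array([ 0.10720099, -0.39356845,  1.69762866])}
[1.23250802 0.15830878 1.22645569]
{'fov_y': 49.29710042257639, 'cx': 256.60653337420416, 'cy': 199.23700017369987, 'rvec': array([ 2.29031557, -1.91031891,  0.19538174]), 'tvec': array([-0.07376507,  0.55619803,  1.00276367])}
[ 0.35193077 -0.00826941  1.09380477]
{'clock': 0.1, 'qpos': array([-1.28303793e+00,  2.76539494e-01,  1.50600802e+00,  1.53970240e-05,
        1.36073702e+00, -1.21006060e-01]), 'qd': array([ 0.00130948, -0.00122204, -0.00303351, -0.00096399,  0.00123078,
        0.00060094]), 'effort': array([ 2.03035364e-03, -4.17700088e+01, -2.46402848e+01,  2.08289080e-04,
        5.83418921e-03, -1.36067302e-05]), 'position': array([ 0.22840747, -0.52716203,  0.23052123]), 'ee_rot': array([-8.43631206e-04,  9.79186532e-01,  2.02960635e-01, -6.29480126e-05]), 'contact_force': array([-0.51666075, -0.24100368, -0.10216471]), 'moment': array([ 0.00356121,  0.03682938, -0.00410012]), 'width': 0.08567878516424739}
{'fov_y': 63.444161311211246, 'cx': 255.74003244317367, 'cy': 195.12348863437808, 'hand_eye': array([[ 1.23923079e-04, -9.61222982e-01, -2.75772303e-01,
         6.90284533e-02],
       [ 9.99999866e-01,  2.57892279e-04, -4.49533626e-04,
        -1.14714225e-03],
       [ 5.03221600e-04, -2.75772210e-01,  9.61222885e-01,
        -1.41644025e-01],
       [ 0.00000000e+00,  0.00000000e+00,  0.00000000e+00,
         1.00000000e+00]])}
```

View pics/top0b.png

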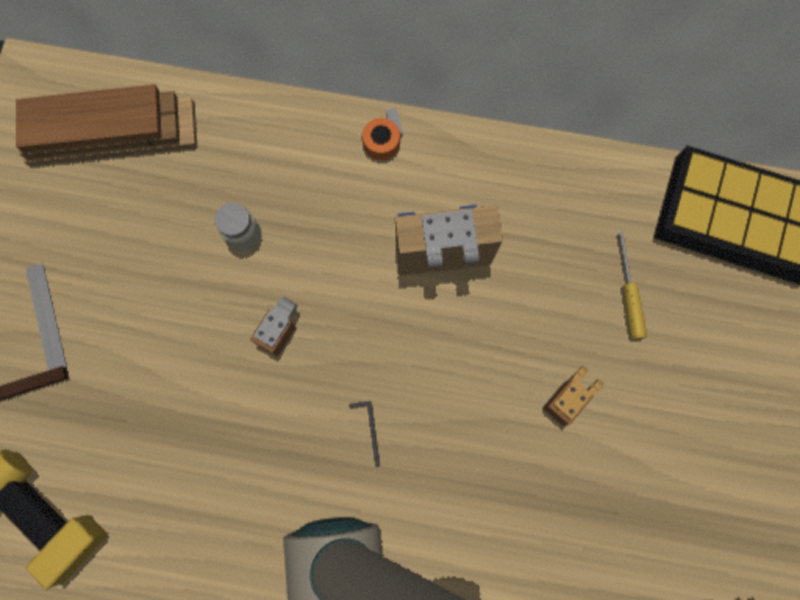

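View pics/scene0.png

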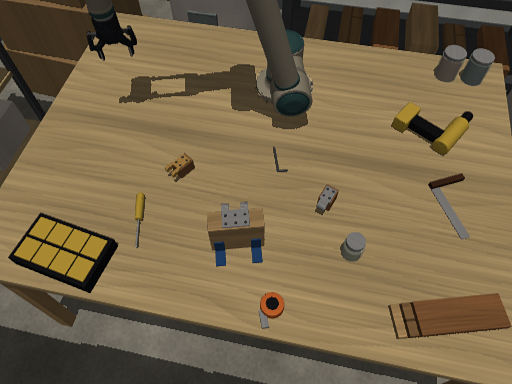

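Top view (800-px scale): the stop block (steel, single knuckle) is at about (275,325) with its knuckle at (288,304). The fence leaf is at about (450,235), the jar at (237,225) and the brass block at (573,397). The scene view agrees.

```bash
python3 - <<'E'
from h import *
E=extr("top"); s=.64
print("block knuckle, back corners", back(E,np.array([[288,304],[253,335],[272,348]])*s,.054).round(3))
print("fence knuckle fronts z.13", back(E,np.array([[434,260],[473,257]])*s,.142).round(3))
print("fence leaf back corners", back(E,np.array([[423,214],[472,209]])*s,.14).round(3))
print("fence wood top corners FL BL BR FR", back(E,np.array([[396,252],[396,217],[498,208],[500,242]])*s,.136).round(3))
print("jar",back(E,np.array([[235,218]])*s,.085).round(3))
a=cv2.imread("pics/top0.png")
c=np.hstack([cv2.resize(a[180:235,150:205],(400,400),interpolation=cv2.INTER_CUBIC),cv2.resize(a[120:190,250:320],(400,400),interpolation=cv2.INTER_CUBIC)])
cv2.imwrite("pics/c0.png",c)
E
```

```text
block knuckle, back corners [[0.54  0.21  0.054]
 [0.48  0.255 0.054]
 [0.465 0.22  0.054]]
fence knuckle fronts z.13 [[ 0.63  -0.011  0.142]
 [ 0.645 -0.068  0.142]]
fence leaf back corners [[ 0.7    0.018  0.14 ]
 [ 0.721 -0.054  0.14 ]]
fence wood top corners FL BL BR FR [[ 0.634  0.048  0.136]
 [ 0.689  0.059  0.136]
 [ 0.732 -0.094  0.136]
 [ 0.678 -0.105  0.136]]
jar [[0.658 0.319 0.085]]
```

View pics/c0.png

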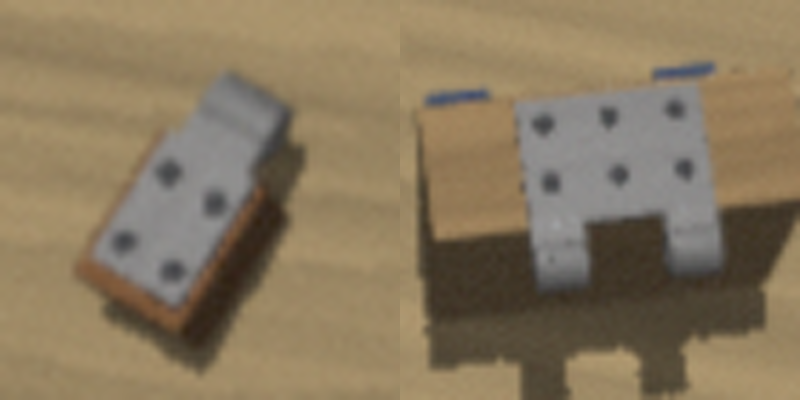

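```bash
python3 - <<'E'
from h import *
E=extr("top")
P=back(E,np.array([[80,268],[182,330],[262,190],[162,133]])*55/400+[150,180],.05)
print(P.round(4),P.mean(0).round(4)); x=(P[2]+P[3]-P[0]-P[1]); y=P[0]+P[3]-P[1]-P[2]
print(np.linalg.norm(x)/2,np.linalg.norm(y)/2,np.arctan2(x[1],x[0]),np.arctan2(-y[0],y[1]))
P=back(E,np.array([[118,100],[135,240],[18,110],[300,85]])*70/400+np.array([250-0,120]),.14)
# fence leaf corners: back-left, back-right (.14)
Q=back(E,np.array([[516-400,100],[700-400,85],[720-400,200],[530-400,225]])*70/400+np.array([250,120]),.14);print(Q.round(4))
E
```

```text
[[0.4737 0.2566 0.05  ]
 [0.4589 0.2171 0.05  ]
 [0.5119 0.2004 0.05  ]
 [0.5255 0.2391 0.05  ]] [0.4925 0.2283 0.05  ]
0.05516034605763978 0.04161284043214382 -0.3155720885654152 -0.347963417010706
[[ 0.6982  0.0192  0.14  ]
 [ 0.7186 -0.0558  0.14  ]
 [ 0.6703 -0.0719  0.14  ]
 [ 0.6454  0.004   0.14  ]]
```

>>> carry_out(
  moves=[100,1.3,3.8,0,-0.037,100,1.3,3.8,0,-0.037,100,1.3,3.8,0,-0.037,100,1.3,3.8,0,-0.037,100,1.3,3.8,0,-0.037,100,1.3,3.8,0,-0.037,100,1.3,3.8,0,-0.037,100,1.3,3.8,0,-0.037,100,1.3,3.8,0,-0.037,100,1.3,3.8,0,-0.037],
)

```text
clock: 1.1
position: [0.3585, -0.1459, 0.2312]
ee_rot: [-0.0, 1.0, 0.018, -0.0]
contact_force: [0.9, -0.1, -0.1]
width: 0.0852
```

>>> carry_out(
  moves=[100,1.3,3.8,0,-0.037,100,1.3,3.8,0,-0.037,100,1.3,3.8,0,-0.037,100,1.3,3.8,0,-0.037,100,1.3,3.8,0,-0.037,100,1.3,3.8,-0.5,-0.037,100,1.3,3.8,-0.5,-0.037,100,1.3,3.8,-0.5,-0.037,100,1.3,3.8,-0.5,-0.037,100,1.3,3.8,0,-0.037],
)

```text
clock: 2.1
position: [0.4881, 0.2338, 0.2102]
ee_rot: [0.001, 0.986, -0.165, -0.001]
contact_force: [1.2, -0.6, 0.2]
width: 0.0857
```

```bash
python3 - <<'E'
from h import *
st=manip.get_state(); im=snap("wrist","w1"); np.save("w1.npy",np.r_[st["position"],st["ee_rot"]])
print({k:np.round(st[k],3) for k in("clock","position","ee_rot","qpos")})
E=extr("wrist",st)
a=cv2.imread("pics/w1.png");cv2.imwrite("pics/w1b.png",cv2.resize(a,(800,600),interpolation=cv2.INTER_CUBIC))
c,s=np.cos(-.33),np.sin(-.33)
for p in [(-.03,.022,.05),(-.03,-.022,.05),(.03,-.022,.05),(.03,.022,.05),(.047,0,.056)]:
    print((proj(E,[.493+c*p[0]-s*p[1],.228+s*p[0]+c*p[1],p[2]])/.64).round(0))
E
```

```text
{'clock': np.float64(2.1), 'position': array([0.488, 0.234, 0.21 ]), 'ee_rot': array([ 0.001,  0.986, -0.165, -0.001]), 'qpos': array([ 0.318,  0.239,  1.61 , -0.   ,  1.295,  2.222])}
[[372. 312.]]
[[440. 312.]]
[[442. 219.]]
[[370. 219.]]
[[406. 191.]]
```

View pics/w1b.png

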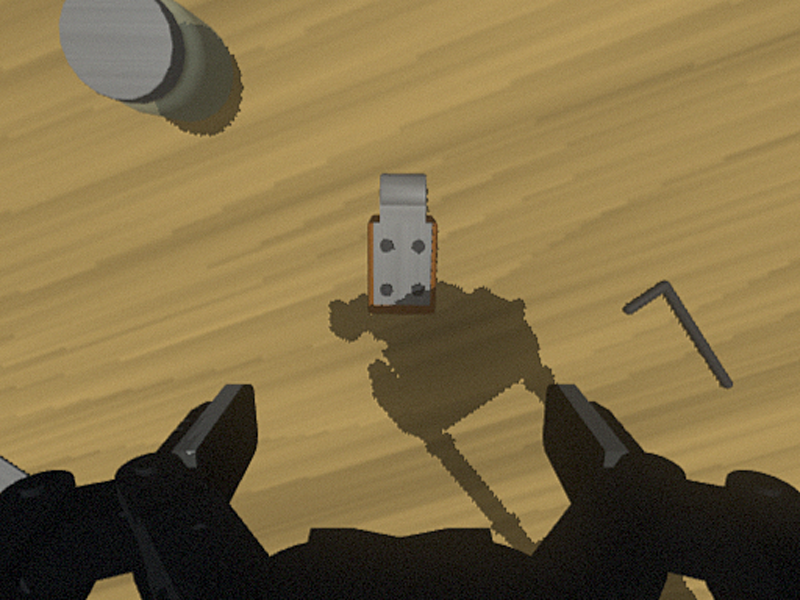

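```bash
python3 - <<'E'
from h import *
w=np.load("w1.npy"); E=extr("wrist",{"position":w[:3],"ee_rot":w[3:]})
P=back(E,np.array([[368,311],[434,313.5],[437,218],[372,216]])*.64,.05)
x=(P[2]+P[3]-P[0]-P[1]); y=P[0]+P[3]-P[1]-P[2]
print(P.round(4),P.mean(0).round(4),np.linalg.norm(x)/2,np.linalg.norm(y)/2,np.arctan2(x[1],x[0]),np.arctan2(-y[0],y[1]))
# screws: rows, leaf z .055
S=back(E,np.array([[387,246],[418.5,246],[418,290],[386.5,290]])*.64,.055);x=S[0]+S[1]-S[2]-S[3];print(S.round(4),S.mean(0),np.arctan2(x[1],x[0]))
k=back(E,np.array([[380,190],[427,190]])*.64,.054);print(k.round(4),k.mean(0))
R=quatR(w[3:]);print(np.arctan2(R[1,0],R[0,0]),R.round(3))
E
```

```text
[[0.4734 0.2607 0.05  ]
 [0.4578 0.2207 0.05  ]
 [0.5157 0.2    0.05  ]
 [0.5299 0.2374 0.05  ]] [0.4942 0.2297 0.05  ] 0.061274888360098353 0.041461270368071554 -0.36639780302942815 -0.36750241355083446
[[0.5101 0.2345 0.055 ]
 [0.5038 0.2162 0.055 ]
 [0.4774 0.2253 0.055 ]
 [0.4839 0.2441 0.055 ]] [0.49382355 0.22999648 0.055     ] -0.34164441568160897
[[0.5431 0.2273 0.054 ]
 [0.5339 0.2007 0.054 ]] [0.53850874 0.21402503 0.054     ]
-0.33227881862953546 [[ 0.945 -0.326 -0.002]
 [-0.326 -0.945 -0.001]
 [-0.002  0.002 -1.   ]]
```

>>> carry_out(
  moves=[100,0.6,-0.4,-2,-0.015,100,0,0,-3,0,100,0,0,-3,0,100,0,0,-3,0,100,0,0,-3,0,100,0,0,-3,0,100,0,0,-2,0,100,0,0,-1,0,100,0,0,0,0,100,0,0,0,0],
  squeeze=50,
)

```text
clock: 3.15
position: [0.4951, 0.2285, 0.0119]
ee_rot: [-0.0, 0.985, -0.172, 0.0]
contact_force: [0.1, -0.3, 1.0]
width: 0.0852
```

>>> carry_out(
  moves=[30,0,0,0,0,30,0,0,0,0,30,0,0,0,0,30,0,0,0,0,30,0,0,0,0,30,0,0,0,0,30,0,0,0,0,30,0,0,0,0,30,0,0,0,0,30,0,0,0,0],
  squeeze=50,
)

```text
clock: 4.15
position: [0.4954, 0.2287, 0.0124]
ee_rot: [-0.001, 0.985, -0.172, 0.001]
contact_force: [-0.3, -0.4, 6.4]
width: 0.0435
```

>>> carry_out(
  moves=[30,0,0,0.5,0,30,0,0,1,0,30,0,0,2,0,30,0,0,2.5,0,30,0,0,2.5,0,30,0,-1,1.5,0.03,30,0,-2,0.8,0.06,30,0,-2,0,0.06,30,0,-2,0,0.06,30,0,-2,0,0.06],
)

```text
clock: 5.15
position: [0.4941, 0.1376, 0.1197]
ee_rot: [0.0, 0.999, -0.037, -0.0]
contact_force: [-0.4, -0.8, -2.4]
width: 0.0433
```

>>> carry_out(
  moves=[30,0,-3,0,0.06,30,0,-3,0,0.06,30,0,-3,0,0.06,30,0,-3,0,0.06,30,0.3,-3,0,0.06,30,0.3,-3,0,0.06,30,0.3,-2,0,0,30,0.3,-1,0,0,30,0,0,0,0,30,0,0,0,0],
)

```text
clock: 6.15
position: [0.5062, -0.0709, 0.1193]
ee_rot: [-0.0, 0.99, 0.141, -0.0]
contact_force: [0.1, 0.2, -2.5]
width: 0.0435
```

```bash
python3 - <<'E'
from h import *
st=manip.get_state(); im=snap("wrist","w2"); np.save("w2.npy",np.r_[st["position"],st["ee_rot"]]); R=quatR(st["ee_rot"])
print({k:np.round(st[k],4) for k in("clock","position","qpos","width","contact_force")},np.arctan2(R[1,0],R[0,0]))
a=cv2.imread("pics/w2.png");cv2.imwrite("pics/w2b.png",cv2.resize(a,(800,600),interpolation=cv2.INTER_CUBIC))
E
```

```text
{'clock': np.float64(6.15), 'position': array([ 0.5062, -0.0709,  0.1193]), 'qpos': array([-2.7580e-01,  2.7270e-01,  1.8116e+00,  7.0000e-04,  1.0583e+00,
        1.0111e+00]), 'width': np.float64(0.0435), 'contact_force': array([ 0.1103,  0.1738, -2.5202])} 0.2835632004086945
```

View pics/w2b.png

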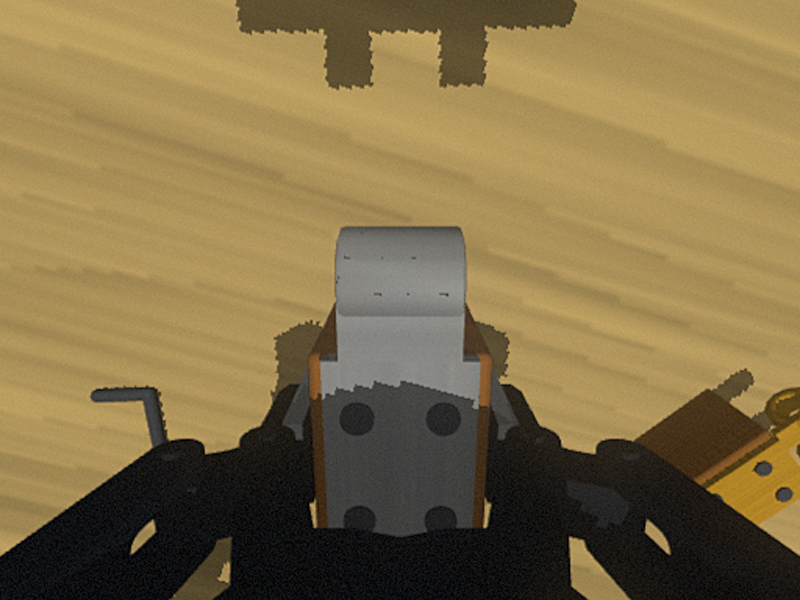

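>>> carry_out(
  moves=[30,0.5,0.1,0,0,30,0.7,0.1,0,0,30,0.7,0.2,0,0,30,0.7,0.2,0,0,30,0.7,0.2,0,0,30,0.5,0.1,0,0,30,0.3,0,0,0,30,0,0,0,0,30,0,0,0,0,30,0,0,0,0],
)

```text
clock: 7.2
position: [0.5472, -0.0627, 0.1193]
ee_rot: [-0.0, 0.99, 0.141, -0.0]
contact_force: [-0.2, -0.1, -1.6]
width: 0.0435
```

```bash
python3 - <<'E'
from h import *
st=manip.get_state(); im=snap("wrist","w3"); np.save("w3.npy",np.r_[st["position"],st["ee_rot"]]); R=quatR(st["ee_rot"])
print({k:np.round(st[k],4) for k in("clock","position","width","contact_force")},np.arctan2(R[1,0],R[0,0]))
a=cv2.imread("pics/w3.png");cv2.imwrite("pics/w3b.png",cv2.resize(a,(800,600),interpolation=cv2.INTER_CUBIC))
E
```

```text
{'clock': np.float64(7.2), 'position': array([ 0.5472, -0.0627,  0.1193]), 'width': np.float64(0.0435), 'contact_force': array([-0.1891, -0.0656, -1.6381])} 0.28361362477639307
```

View pics/w3b.png

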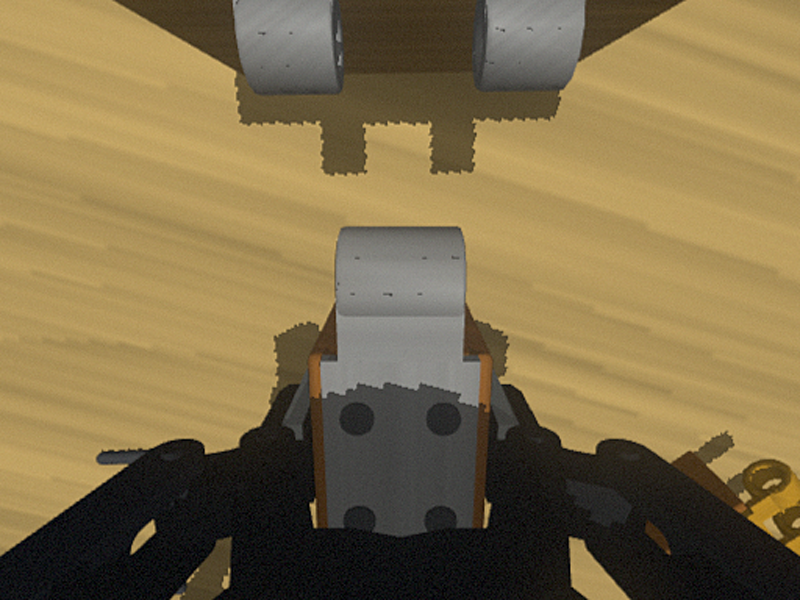

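```bash
cat > fit.py <<'E'
from h import *
from scipy.optimize import least_squares
th=np.linspace(0,2*np.pi,181)
def circ(p,yaw,y):   # end circle of barrel about hole centre p
    c,s=np.cos(yaw),np.sin(yaw); x=.012*np.cos(th); 
    return np.c_[p[0]+c*x-s*y,p[1]+s*x+c*y,p[2]+.012*np.sin(th)]
def fit(f,obs,x0,prior,sig):
    r=least_squares(lambda x:np.r_[(f(x)-obs)/1.0,(x-prior)/sig],x0); return r.x,(f(r.x)-obs).round(1)
def block(E,obs,x0,sig):  # obs: left col, right col, top row at left, top row at right
    def f(x):
        L,R=[proj(E,circ(x[:3],x[3],y))/.64 for y in(.014,-.014)]
        return np.array([L[:,0].min(),R[:,0].max(),L[:,1].min(),R[:,1].min()])
    return fit(f,obs,x0,x0,sig)
def fence(E,obs,x0,sig):  # inner L col, inner R col, bottom rows: outerL, innerL, innerR, outerR
    def f(x):
        C=[proj(E,circ(x[:3],x[3],y))/.64 for y in(.039,.017,-.017,-.039)]
        return np.r_[C[1][:,0].max(),C[2][:,0].min(),[c[:,1].max() for c in C]]
    return fit(f,obs,x0,x0,sig)
E
python3 - <<'E'
from fit import *
w=np.load("w3.npy"); E=extr("wrist",{"position":w[:3],"ee_rot":w[3:]})
y=.2836; h0=w[:3]+[.047*np.cos(y),.047*np.sin(y),.0316]
sg=np.array([.01,.01,.0015,.05])
b,r=block(E,np.array([335.5,466.5,227,227]),np.r_[h0,y],sg);print("block",b.round(4),r,"prior",h0.round(4))
f,r=fence(E,np.array([343.5,473.5,95,93.5,90,88]),np.array([.641,-.035,.130,.28]),sg);print("fence",f.round(4),r)
d=f-b;c,s=np.cos(f[3]),np.sin(f[3]);print("delta",d.round(4),"in fence axes",(c*d[0]+s*d[1]).round(4),(-s*d[0]+c*d[1]).round(4))
E
```

```text
block [ 0.5885 -0.0499  0.149   0.2838] [-0.7  0.7  0.   0. ] prior [ 0.5923 -0.0496  0.1509]
fence [ 0.6421 -0.0363  0.1315  0.3045] [ 0.7 -0.7  0.1 -0.3  0.1  0.1]
delta [ 0.0536  0.0136 -0.0175  0.0207] in fence axes 0.0552 -0.0031
```

>>> carry_out(
  moves=[30,0.1,-0.4,-0.5,0.02,30,0,0,-0.6,0,30,0,0,-0.6,0,30,0,0,-0.4,0,30,0.5,0.15,0,0,30,0.6,0.2,0,0,30,0.6,0.2,0,0,30,0.5,0.15,0,0,30,0,0,0,0,30,0,0,0,0],
)

```text
clock: 8.25
position: [0.5707, -0.0595, 0.0983]
ee_rot: [0.0, 0.988, 0.151, -0.0]
contact_force: [0.1, 0.1, -2.4]
width: 0.0435
```

```bash
python3 - <<'E'
from h import *
st=manip.get_state(); im=snap("wrist","w4"); np.save("w4.npy",np.r_[st["position"],st["ee_rot"]]); R=quatR(st["ee_rot"])
print({k:np.round(st[k],4) for k in("clock","position","width","contact_force")},np.arctan2(R[1,0],R[0,0]))
a=cv2.imread("pics/w4.png");cv2.imwrite("pics/w4b.png",cv2.resize(a,(800,600),interpolation=cv2.INTER_CUBIC))
E
```

```text
{'clock': np.float64(8.25), 'position': array([ 0.5707, -0.0595,  0.0983]), 'width': np.float64(0.0435), 'contact_force': array([ 0.1046,  0.1015, -2.361 ])} 0.30416550168944106
```

View pics/w4b.png

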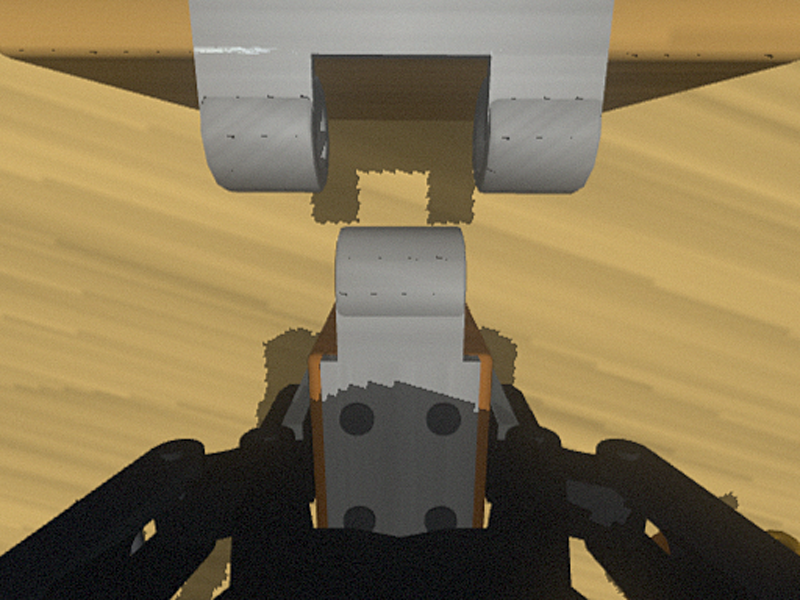

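```bash
cat >> fit.py <<'E'
def crease(E,p,yaw,ys,x):  # leaf top/barrel tangent line, z=+.010..: top of barrel
    c,s=np.cos(yaw),np.sin(yaw)
    return np.array([proj(E,[p[0]+c*x-s*y,p[1]+s*x+c*y,p[2]+.012])[0]/.64 for y in ys])
E
python3 - <<'E'
from fit import *
w=np.load("w4.npy"); E=extr("wrist",{"position":w[:3],"ee_rot":w[3:]})
y=.304; h0=w[:3]+[.047*np.cos(y),.047*np.sin(y),.0316]
for zs in(.0005,.003,.02):
    sg=np.array([.01,.01,zs,.05])
    b,r=block(E,np.array([335.5,466.5,227,227]),np.r_[h0,y],sg);print("block",b.round(4),r)
    f,r=fence(E,np.array([328,473.5,191.5,190.5,193,193]),np.array([.642,-.036,.130,.30]),sg);print("fence",f.round(4),r)
    d=f-b;c,s=np.cos(f[3]),np.sin(f[3]);print("delta",d.round(4),"in fence axes",(c*d[0]+s*d[1]).round(4),(-s*d[0]+c*d[1]).round(4))
    print(crease(E,b,b[3],(.014,-.014),0).round(0).tolist(),crease(E,f,f[3],(.039,.017,-.017,-.039),0).round(0).tolist())
E
```

```text
block [ 0.6119 -0.0457  0.1294  0.3043] [-1.6  1.6  0.1  0.1]
fence [ 0.6423 -0.0362  0.1304  0.2984] [ 1.3 -1.3 -0.6  1.  -0.6  0. ]
delta [ 0.0304  0.0096  0.001  -0.0059] in fence axes 0.0319 0.0002
[[334.0, 292.0], [468.0, 292.0]] [[195.0, 129.0], [311.0, 130.0], [491.0, 131.0], [607.0, 132.0]]
block [ 0.6116 -0.0458  0.1273  0.3043] [-0.2  0.2  0.   0. ]
fence [ 0.6424 -0.0362  0.1323  0.2985] [ 0.2 -0.2 -0.6  1.  -0.5  0.1]
delta [ 0.0307  0.0097  0.0049 -0.0059] in fence axes 0.0322 0.0002
[[336.0, 291.0], [466.0, 291.0]] [[191.0, 128.0], [310.0, 129.0], [493.0, 130.0], [611.0, 130.0]]
block [ 0.6116 -0.0458  0.127   0.3043] [-0.  0. -0. -0.]
fence [ 0.6424 -0.0361  0.1326  0.2985] [ 0.  -0.  -0.6  1.  -0.5  0.1]
delta [ 0.0308  0.0097  0.0056 -0.0059] in fence axes 0.0323 0.0002
[[336.0, 290.0], [466.0, 290.0]] [[190.0, 128.0], [309.0, 128.0], [493.0, 129.0], [612.0, 130.0]]
```

>>> carry_out(
  moves=[30,0.2,0.1,0,-0.006,30,0.4,0.13,0,0,30,0.4,0.13,0,0,30,0.4,0.13,0,0,30,0.4,0.13,0,0,30,0.4,0.13,0,0,30,0.4,0.12,0,0,30,0.3,0.09,0,0,30,0.14,0.04,0,0,30,0,0,0,0],
)

```text
clock: 9.3
position: [0.6011, -0.0496, 0.0982]
ee_rot: [0.0, 0.989, 0.148, -0.0]
contact_force: [-0.9, -0.3, -1.7]
width: 0.0435
```

```bash
python3 - <<'E'
from h import *
st=manip.get_state(); im=snap("wrist","w5"); np.save("w5.npy",np.r_[st["position"],st["ee_rot"]]); R=quatR(st["ee_rot"])
print({k:np.round(st[k],4) for k in("clock","position","width","contact_force","moment")},np.arctan2(R[1,0],R[0,0]))
a=cv2.imread("pics/w5.png");cv2.imwrite("pics/w5b.png",cv2.resize(a[50:290,96:416],(800,600),interpolation=cv2.INTER_CUBIC))
E
```

```text
{'clock': np.float64(9.3), 'position': array([ 0.6011, -0.0496,  0.0982]), 'width': np.float64(0.0435), 'contact_force': array([-0.8862, -0.3114, -1.6935]), 'moment': array([0.0496, 0.0031, 0.0044])} 0.29795324515115973
```

View pics/w5b.png

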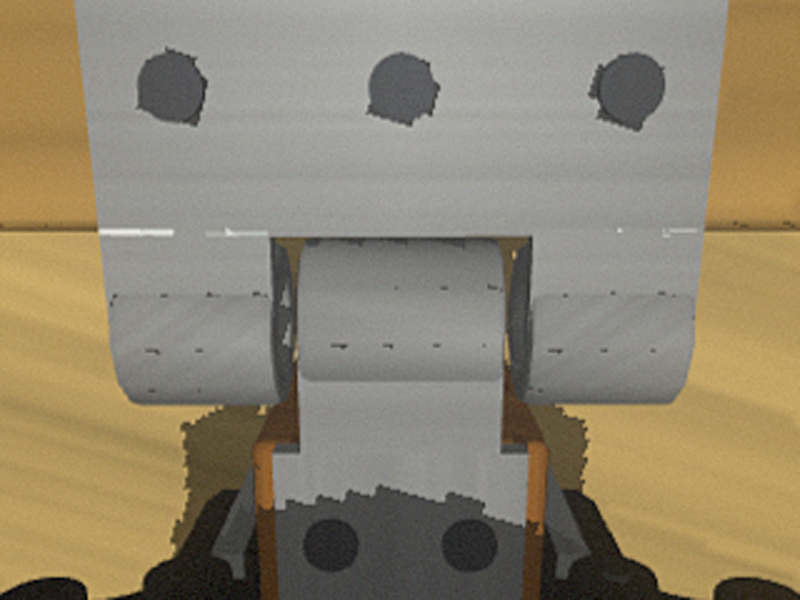

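```bash
python3 - <<'E'
from fit import *
w=np.load("w5.npy"); E=extr("wrist",{"position":w[:3],"ee_rot":w[3:]})
y=.298; h0=w[:3]+[.047*np.cos(y),.047*np.sin(y),.0316]
for zb,zf in((.1298,.130),(.1298,.1315),(.1280,.1300),(.1310,.130)):
    sg=np.array([.01,.01,.0001,.05]); h0[2]=zb
    b,r=block(E,np.array([335.5,466.5,227,227]),np.r_[h0,y],sg);print("block",b.round(4),r)
    f,r=fence(E,np.array([333,469,330.6,330.6,330.6,330.6]),np.array([.642,-.036,zf,.30]),sg);print("fence",f.round(4),r)
    d=f-b;c,s=np.cos(f[3]),np.sin(f[3]);print("in fence axes",(c*d[0]+s*d[1]).round(4),(-s*d[0]+c*d[1]).round(4))
    for x in(-.0066,0,.0066):print("  crease z+.01",x,[crease(E,q-[0,0,.002,0],q[3],(0,),x)[0,1].round(1) for q in(b,f)])
# combined triangulation of fence x,z along camera from w3,w4,w5
Es=[extr("wrist",{"position":q[:3],"ee_rot":q[3:]}) for q in(np.load(f"w{i}.npy") for i in(3,4,5))]
obs=[91.7,192,330.6]
g=lambda x:[np.mean([(proj(e,circ([.6423+x[0]*.955,-.0362+x[0]*.296,x[1]],.2985,yy))/.64)[:,1].max() for yy in(.017,-.017)])-o for e,o in zip(Es,obs)]
r=least_squares(g,[0,.13],x_scale=[.01,.01]);print("tri",r.x,r.fun)
E
```

```text
block [ 0.6425 -0.0361  0.1298  0.2981] [-1.9  1.9  0.1  0.1]
fence [ 0.6427 -0.0361  0.13    0.2983] [ 1.8 -1.8 -0.  -0.  -0.  -0. ]
in fence axes 0.0002 -0.0001
  crease z+.01 -0.0066 [np.float64(319.5), np.float64(319.0)]
  crease z+.01 0 [np.float64(289.9), np.float64(289.3)]
  crease z+.01 0.0066 [np.float64(259.3), np.float64(258.6)]
block [ 0.6425 -0.0361  0.1298  0.2981] [-1.9  1.9  0.1  0.1]
fence [ 0.6432 -0.0359  0.1315  0.2983] [ 0.9 -0.9 -0.  -0.  -0.  -0. ]
in fence axes 0.0007 -0.0001
  crease z+.01 -0.0066 [np.float64(319.5), np.float64(318.8)]
  crease z+.01 0 [np.float64(289.9), np.float64(288.7)]
  crease z+.01 0.0066 [np.float64(259.3), np.float64(257.5)]
block [ 0.6423 -0.0362  0.128   0.2981] [-0.7  0.7  0.   0. ]
fence [ 0.6427 -0.0361  0.13    0.2983] [ 1.8 -1.8 -0.  -0.  -0.  -0. ]
in fence axes 0.0004 -0.0001
  crease z+.01 -0.0066 [np.float64(317.9), np.float64(319.0)]
  crease z+.01 0 [np.float64(288.8), np.float64(289.3)]
  crease z+.01 0.0066 [np.float64(258.7), np.float64(258.6)]
block [ 0.6426 -0.036   0.131   0.2981] [-2.7  2.7  0.1  0.1]
fence [ 0.6427 -0.0361  0.13    0.2983] [ 1.8 -1.8 -0.  -0.  -0.  -0. ]
in fence axes 0.0001 -0.0001
  crease z+.01 -0.0066 [np.float64(320.6), np.float64(319.0)]
  crease z+.01 0 [np.float64(290.7), np.float64(289.3)]
  crease z+.01 0.0066 [np.float64(259.7), np.float64(258.6)]
tri [4.67947325e-05 1.29209194e-01] [ 0.32606504 -0.48783497  0.21267369]
```

```bash
python3 - <<'E'
from h import *
for n in("scene","top"): snap(n,n+"1")
a=cv2.imread("pics/scene1.png");b=cv2.imread("pics/top1.png")
cv2.imwrite("pics/c1.png",np.hstack([cv2.resize(a[185:275,190:280],(400,400),interpolation=cv2.INTER_CUBIC),cv2.resize(b[120:210,240:330],(400,400),interpolation=cv2.INTER_CUBIC)]))
E
```

```text
(no output)
```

View pics/c1.png

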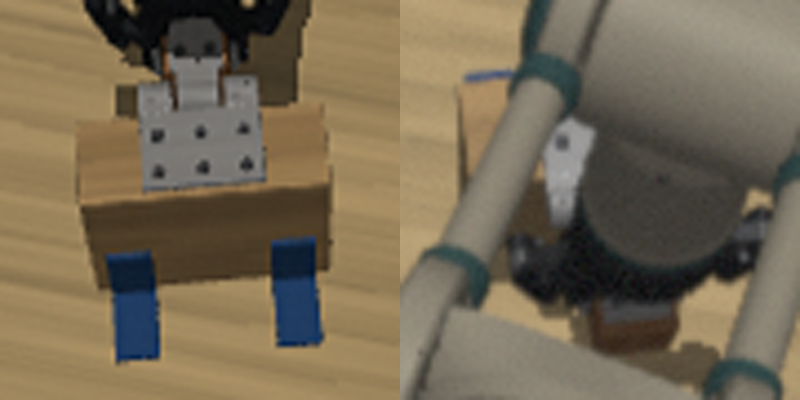

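```bash
python3 - <<'E'
from h import *
st=manip.get_state(); print({k:np.round(st[k],4) for k in("clock","position","qd","width","contact_force")})
print(manip.sign_off())
E
```

```text
{'clock': np.float64(9.45), 'position': array([ 0.6007, -0.0497,  0.0983]), 'qd': array([ 0.0005,  0.0001,  0.0004,  0.0007, -0.0006,  0.002 ]), 'width': np.float64(0.0431), 'contact_force': array([-0.6072,  0.5157, -2.2504])}
the job is handed in; nothing more can be done
None
```

I gripped the stop block across its 44 mm, lifted it and slid its knuckle in from the front between the fence's two steel knuckles. I then handed the job in with the block still held upright, about 86 mm above the bench. It took 9.5 s of the 38 s allowed, and I viewed 8 pictures.

**Fit in plan:** in the last close wrist picture the hole centres agreed to about 0.2–0.7 mm along the fence's x, depending on the height assumed. Across the gap they agreed to about 0.1 mm, with a turn error of about 0.0002 rad. There was a visible gap on both sides of the knuckle.

**Forces:** the wrist force stayed near the block's own weight (about 2 N), so there was no sign of forced contact.

**Height, the weakest check:** I set it from the arm's measured position, which puts the block's hole at 129.9 mm against the 130 mm target. Triangulating the fence hole from three wrist views gave 129.2 mm. Height fitted from how wide the knuckles appear disagreed by up to about 5 mm. I put that down to the rounded knuckle edges and did not use it.

**Overview pictures:** the final scene view shows the knuckle between the fence's knuckles. The arm hid it in the top view. I did not re-check the brass block, pin, screwdriver and jar one by one at the end, but the arm passed clear of them.

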